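# Sweep the lip balms into the mirrored tray

### The arm

A 7-joint arm with a two-finger parallel gripper is mounted at the origin on the work surface. World frame = base frame: x ahead of the robot, y to its left, z up, the work surface at z = 0. Lengths are in m, angles in rad, forces in N, time in s.
With the tool pointing down it reaches from about 0.375 to 0.925 m from the base axis. Payload 3.1 kg.
Tool frame: the origin (TCP) lies midway between the tips of the shut fingers; the grasp point (between the pads) lies 19 mm behind it; z points along the fingers, y is the line along which they close (so a half turn about z gives the same grasp; the last joint's range is limited). The gripper opens to 85 mm and grips with 20 to 120 N. Pads are 22 mm wide; open, the fingers measure 114 mm over their backs; the gripper's body (76 mm by 85 mm) begins 54 mm behind the grasp point. The pads swing forward as they close: fully open they stand 13 mm farther back than shut.
Start: joints at [-1.324, 0.383, 0.044, 1.598, -0.018, 1.161, -0.05], TCP at [0.22, 0.612, 0.195] pointing down, gripper open.
Joint ranges: [-2.61, 2.61], [-0.41, 2.15], [-1.48, 1.57], [0, 2.5], [-1.57, 4.71], [0.05, 1.97], [-2.85, 2.85]. Speed limits (rad/s): [2.79, 2.79, 3.14, 3.14, 3.14, 3.14, 3.14].

### API

Orientations are given as a rotation vector (axis times angle).
In Python, from cell import state, capture, hand_in gives the robot as it stands.
- The arm moves only by the tool apply_moves, never from a script. Its argument "moves" is a list of rows, each a list of 3 entries, a list of its own where there are three numbers: the shift along the tool's x, y, z in cm, then the turn, a rotation vector about the tool's x, y, z in rad, then the finger opening in cm, from 0 to 8.54. In form: [[[x, y, z], [wx, wy, wz], gripper], ...]. A call has 1 to 10 rows; each row shifts and turns the commanded pose from where the row before left it, along the tool's axes as they then stand; what a row does not reach is not made up. A row lasts 1/10 s, in which the tool goes at most 50 mm and 8.59 degrees, less where a joint would pass 70% of its speed; a pose out of reach is approached as far as the arm can. A call with a gripper value outside its range is refused whole. The fingers move at their own pace and stop on an object; the grip force is fixed at half the most. Time passes only in rows, so rows that do not move let the fingers close. It gives the time, the measured TCP pose, the force, the opening and the grip force at its end, in the units of the state.
- state(): the state, without advancing time (a new reading comes with each control period).
- capture(name): name is "scene" or "top" or "wrist"; returns a dict with "pixels" (420x560x3 uint8, blue, green, red), "fov_y" (degrees; the focal length in pixels is half the picture's height over the tangent of half this angle, whatever the lens; pixels are square), "cx", "cy" (the principal point, pixels), "world_from_camera" (4x4, takes a point from camera to world coordinates). Camera axes: x right, y down, z forward; pixel columns grow to the right and rows downward; lengths in m; the calibration is good to about 2 mm. A picture is of the moment at which its call begins. There is no depth.
- hand_in(): hands the job in; it is judged then, once.
The state is a dict: "t": time; "joint_positions": joint angles; "joint_velocities": joint speeds; "effort": joint torques, N m; "position": TCP position; "tool_rot": TCP orientation; "ft_force": force on the tool from outside, world axes, zero at the start; "moment": the same for the moment, N m; "gripper_width": opening from 0.0 (shut) to 1.0 (fully open); "grasp_force": force on a finger pad.
Only numpy, scipy, OpenCV 4.12 (cv2) and the standard library are available. Lean on these libraries where they do the work, as an engineer would, in place of code of your own. Each camera call takes 0.05 s, during which the arm holds its last target. There are 200 camera calls.

### The job

Tidy the dresser top: with the fingertips, sweep the three silver lip balm tubes across the surface and in through the open side of the mirrored tray, until each lies flat on the tray floor, wholly inside past the sloping lip. Only push the tubes, never pick one up, and leave everything else standing where it is.

Things in the scene. Friction and masses are not known exactly. Their poses are not given: they have to be found in the camera images.
- tray: mirrored acrylic tray, fixed to the top by grip pads. Inner floor 240 mm (tray x) by 170 mm (tray y), 3 mm above the dresser top; walls 18 mm high and 4 mm thick on three sides (-x, +x, +y). The fourth side, tray -y, is open over its whole 240 mm: there the floor ends at tray y = -85 mm and a smooth lip slopes down to the dresser top at tray y = -107 mm. Origin: centre of the floor's 240 x 170 mm area, at the height of the dresser top; tray z is up
- balm_a: one of three identical silver aluminium lip balm tubes, lying flat: flat oval section 24 mm wide and 18 mm high with rounded sides, 64 mm long along its x, about 25 g; slides on its flat underside and does not roll. Origin: centre of its underside; z up
- balm_a_cap (a point): centre of that tube's +x end face, 32 mm from its middle and 9 mm above its underside
- balm_a_foot (a point): centre of that tube's -x end face, 32 mm from its middle and 9 mm above its underside
- balm_b: one of three identical silver aluminium lip balm tubes, lying flat: flat oval section 24 mm wide and 18 mm high with rounded sides, 64 mm long along its x, about 25 g; slides on its flat underside and does not roll. Origin: centre of its underside; z up
- balm_b_cap (a point): centre of that tube's +x end face, 32 mm from its middle and 9 mm above its underside
- balm_b_foot (a point): centre of that tube's -x end face, 32 mm from its middle and 9 mm above its underside
- balm_c: one of three identical silver aluminium lip balm tubes, lying flat: flat oval section 24 mm wide and 18 mm high with rounded sides, 64 mm long along its x, about 25 g; slides on its flat underside and does not roll. Origin: centre of its underside; z up
- balm_c_cap (a point): centre of that tube's +x end face, 32 mm from its middle and 9 mm above its underside
- balm_c_foot (a point): centre of that tube's -x end face, 32 mm from its middle and 9 mm above its underside
- polish: small round nail polish bottle standing upright among the tubes: amber glass body 28 mm diameter and 26 mm high, black cap 14 mm diameter, 46 mm high in all; origin: centre of its underside. Not part of the job: to be left where it is
- bowl: round wooden jewelry bowl, empty, 90 mm across the rim, 40 mm high; origin: centre of its underside. Not part of the job: to be left where it is
- brush: black plastic detangling brush lying bristles down, about 205 mm long, 62 mm wide, 30 mm high; origin: on the surface where handle meets head, x along the head. Not part of the job: to be left where it is
- cream: white cream jar with aluminium lid, 52 mm diameter, 45 mm high; origin: centre of its underside. Not part of the job: to be left where it is
- perfume: square glass perfume bottle, 34 x 55 mm, 85 mm high with its cap; origin: centre of its underside. Not part of the job: to be left where it is
- compact: round black powder compact, 72 mm diameter, 15 mm high; origin: centre of its underside. Not part of the job: to be left where it is
Not all that is in view belongs to the job. Leave any red or yellow look-alike of the balm_b alone. Leave any blue look-alike of the balm_a alone.

How it is judged:
By the outcome, as a careful person would: the job done as asked, in the order asked, and still so for the second after the job is handed in, with the robot touching nothing.
It also fails if it takes over 72 s, if anything falls off the work surface, if the arm or the gripper's body presses on something with over 40 N, if the wrist force passes 120 N, or if a joint passes its speed limit or range.

## Working session

There is one attempt and no reset: what is moved stays moved. The work goes in short steps, Python scripts to look and compute and a tool call to move; the robot and the scene stay as the last step left them, time stands still between calls to the robot, and variables do not carry over. Pictures are saved under pics/ and viewed, at most 10 in all, crops included, and the job is handed in when it is done.

Besides the shell and the picture viewer there is one more tool, called after ">>>" as name(argument=value, ...) on one line, values as JSON. apply_moves: Moves the arm, as the interface text tells. Its arguments: {"type":"object","properties":{"moves":{"type":"array","items":{"type":"array"}}},"required":["moves"]}

```bash
mkdir -p pics; cat > h.py <<'E'
import numpy as np, cv2, json
from cell import state, capture, hand_in
def snap(name,fn):
    d=capture(name); cv2.imwrite('pics/'+fn+'.png',d['pixels'])
    np.savez('pics/'+fn+'.npz',**{k:np.array(v) for k,v in d.items()}); return d
def load(fn): return dict(np.load('pics/'+fn+'.npz'))
def ray(d,u,v,z):
    f=210/np.tan(np.radians(float(d['fov_y']))/2); T=d['world_from_camera']
    r=T[:3,:3]@np.array([(u-d['cx'])/f,(v-d['cy'])/f,1]); o=T[:3,3]
    return (o+r*(z-o[2])/r[2])
def proj(d,p):
    f=210/np.tan(np.radians(float(d['fov_y']))/2); T=d['world_from_camera']
    c=T[:3,:3].T@(np.array(p)-T[:3,3]); return c[:2]/c[2]*f+[d['cx'],d['cy']]
E
python3 - <<'E'
from h import *
a=snap('top','top0'); b=snap('scene','scene0')
for d in(a,b): print(d['fov_y'],d['cx'],d['cy'],np.round(d['world_from_camera'],3).tolist())
cv2.imwrite('pics/top0b.png',cv2.resize(a['pixels'],(800,600),interpolation=cv2.INTER_CUBIC))
s=state();print(s['t'],s['position'],s['tool_rot'],s['gripper_width'])
E
```

```text
48.2777256487728 281.90211003605026 212.85964402884744 [[-0.005, -0.997, 0.071, 0.489], [-1.0, 0.006, 0.005, -0.084], [-0.005, -0.071, -0.997, 1.111], [0.0, 0.0, 0.0, 1.0]]
49.84110187380449 275.60616940704773 202.50502385420745 [[-0.118, 0.637, -0.762, 1.419], [0.993, 0.086, -0.082, 0.001], [0.013, -0.766, -0.643, 0.748], [0.0, 0.0, 0.0, 1.0]]
0.1 [0.21936257 0.61083986 0.1938721 ] [-0.53874796 -3.09473311  0.00384279] 0.9994875405942577
```

View pics/top0b.png

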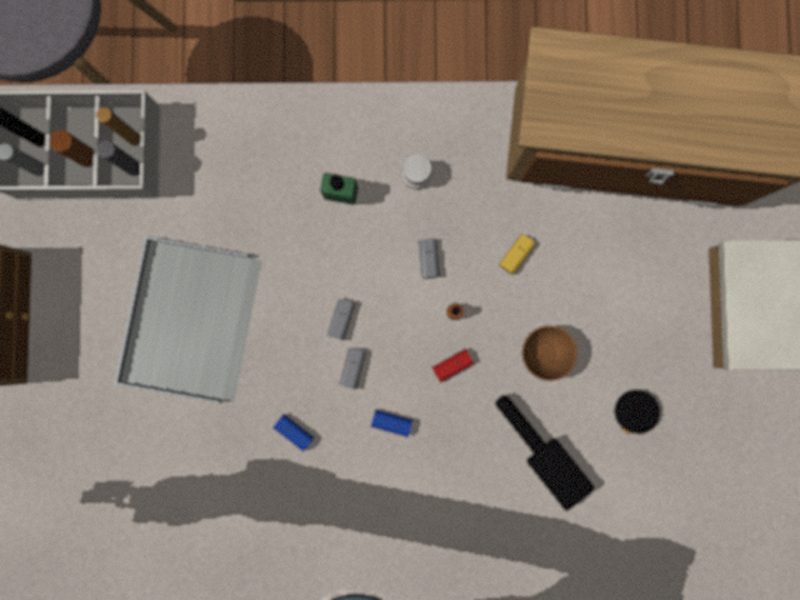

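View pics/scene0.png

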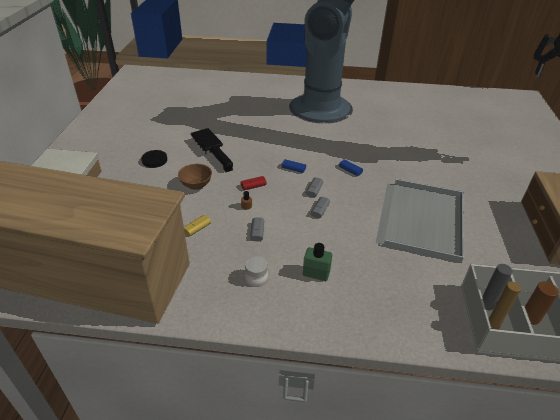

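Candidates in the 800 px top view are:
- Silver: (341,319), (353,368) and (429,258), which are the three to move.
- Look-alikes to leave: red (453,365), yellow (517,254), blue (294,432) and (391,423).

The tray is at (190,320) with its open side facing right (world -y). Next is one close crop plus measurements.

```bash
python3 - <<'E'
from h import *
d=load('top0');im=d['pixels']
c=im[150:310,70:350]; cv2.imwrite('pics/crop0.png',cv2.resize(c,(784,448),interpolation=cv2.INTER_CUBIC))
E
```

```text
(no output)
```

View pics/crop0.png

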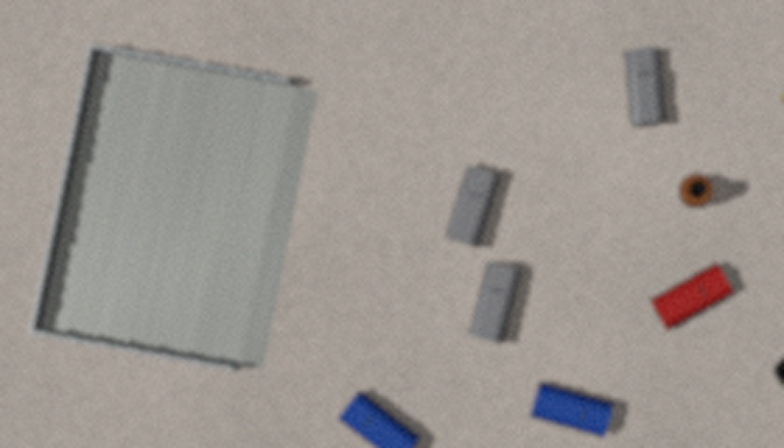

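The crop shows the three silver tubes at crop pixels (474,205), (497,301) and (648,87). The tray lip edge runs from (315,92) to (260,365), and the polish bottle is at (697,190).

```bash
cat >> h.py <<'E'
def rot(): 
    from scipy.spatial.transform import Rotation as R
    return R.from_rotvec(state()['tool_rot']).as_matrix()
E
python3 - <<'E'
from h import *
d=load('top0'); s=load('scene0')
C=lambda u,v,z: ray(d,70+(u-.9)/2.8,150+(v-.9)/2.8,z)
# tray
pts={'lipR':(315,90,0),'lipL':(260,365,0),'bR':(95,48,18),'bL':(38,330,18)}
P={k:C(*v) for k,v in pts.items()}
for k in P: print(k,P[k].round(4), proj(s,P[k]).round(0))
print('lip len',np.linalg.norm(P['lipR']-P['lipL']),'back',np.linalg.norm((P['bR']-P['bL'])[:2]),'side',np.linalg.norm((P['lipR']-P['bR'])[:2]),np.linalg.norm((P['lipL']-P['bL'])[:2]))
g=cv2.cvtColor(d['pixels'],cv2.COLOR_BGR2HSV)
for n,(p,e,f) in dict(A=((474,205),(484,167),(465,243)),B=((497,301),(505,263),(488,340)),C=((648,87),(644,48),(651,125)),polish=((697,190),)*3,red=((692,296),(724,272),(660,318))).items():
    p,e,f=[C(*q,14) for q in(p,e,f)]
    a=e-f; print(n,p.round(4),'len',np.linalg.norm(a).round(4),'axis deg',np.degrees(np.arctan2(a[1],a[0])).round(1),'scene',proj(s,p).round(0))
print('tool axes',rot().round(3).tolist())
E
```

```text
lipR [0.6433 0.1588 0.    ] [377. 242.]
lipL [0.4106 0.2029 0.    ] [389. 184.]
bR [-2.4332 -6.6547 18.    ] [ 628. 1168.]
bL [ 1.2143 -7.3084 18.    ] [582. 814.]
lip len 0.23686777497098366 back 3.7055981951603263 side 7.4758878380571465 7.5542192535655035
A [-0.158  -1.3291 14.    ] len 0.7702 axis deg 166.0 scene [336. 910.]
B [ 0.7838 -1.1029 14.    ] len 0.7678 axis deg 167.5 scene [324. 809.]
C [-1.3169  0.3921 14.    ] len 0.7706 axis deg -175.3 scene [ 213. 1032.]
polish [-0.2931  0.8655 14.    ] len 0.0 axis deg 0.0 scene [199. 896.]
red [ 0.7453  0.8052 14.    ] len 0.7717 axis deg 125.2 scene [216. 791.]
tool axes [[-0.941, 0.338, -0.001], [0.338, 0.941, -0.002], [-0.0, -0.002, -1.0]]
```

Heights need to be in metres.

```bash
python3 - <<'E'
from h import *
d=load('top0'); s=load('scene0')
C=lambda u,v,z: ray(d,70+(u-.9)/2.8,150+(v-.9)/2.8,z)
pts={'lipR':(315,90,0),'lipL':(260,365,0),'bR':(95,48,.018),'bL':(38,330,.018)}
P={k:C(*v) for k,v in pts.items()}
for k in P: print(k,P[k].round(4), proj(s,P[k]).round(0))
n=lambda a,b:np.linalg.norm((P[a]-P[b])[:2]).round(4)
print(n('lipR','lipL'),n('bR','bL'),n('lipR','bR'),n('lipL','bL'))
x=P['lipR']-P['lipL']+P['bR']-P['bL']; yaw=np.arctan2(x[1],x[0]); 
ex=np.array([np.cos(yaw),np.sin(yaw)]);ey=np.array([-ex[1],ex[0]])
mid=sum(P.values())[:2]/4; o=mid-ey*(.089-.107)/2; print('tray o',o.round(4),'yaw',np.degrees(yaw).round(1))
for nm,(p,e,f) in dict(A=((474,205),(484,167),(465,243)),B=((497,301),(505,263),(488,340)),C=((648,87),(644,48),(651,125)),polish=((697,190),)*3,red=((692,296),(724,272),(660,318))).items():
    p,e,f=[C(*q,.014) for q in(p,e,f)]
    a=e-f;r=p[:2]-o; print(nm,p.round(4),'len',np.linalg.norm(a).round(4),'axis',np.degrees(np.arctan2(a[1],a[0])).round(1),'tray xy',(r@ex).round(3),(r@ey).round(3),'scene',proj(s,p).round(0))
E
```

```text
lipR [0.6433 0.1588 0.    ] [377. 242.]
lipL [0.4106 0.2029 0.    ] [389. 184.]
bR [0.6776 0.3408 0.018 ] [462. 255.]
bL [0.4416 0.3831 0.018 ] [461. 191.]
0.2369 0.2397 0.1851 0.1828
tray o [0.5449 0.2802] yaw -10.4
A [0.5435 0.0216 0.014 ] len 0.0655 axis -14.0 tray xy 0.046 -0.255 scene [321. 205.]
B [0.4634 0.0024 0.014 ] len 0.0653 axis -12.5 tray xy -0.03 -0.288 scene [315. 185.]
C [ 0.6422 -0.1249  0.014 ] len 0.0656 axis 4.7 tray xy 0.169 -0.381 scene [257. 227.]
polish [ 0.555  -0.1651  0.014 ] len 0.0 axis 0.0 tray xy 0.091 -0.436 scene [247. 202.]
red [ 0.4667 -0.16    0.014 ] len 0.0657 axis -54.8 tray xy 0.003 -0.447 scene [254. 181.]
```

>>> apply_moves(moves=[[[0,0,0],[0,0,0.147],3],[[0,0,0],[0,0,0.147],3],[[0,0,0],[0,0,0.147],3],[[0,0,0],[0,0,0.147],3],[[0,0,0],[0,0,0.147],3],[[0,0,0],[0,0,0.147],3],[[0,0,0],[0,0,0.147],3],[[0,0,0],[0,0,0.147],3],[[0,0,0],[0,0,0.147],3],[[0,0,0],[0,0,0.147],3]])

```text
t: 1.1
position: [0.2194, 0.6112, 0.1944]
tool_rot: [2.48, 1.927, -0.002]
ft_force: [0.9, -0.6, -0.1]
gripper_width: 0.348
grasp_force: 0.0
```

```bash
cat >> h.py <<'E'
def go(x,y,yaw,z):
    """tool-frame cm to world target; yaw = world angle of tool x, deg"""
    s=state();R=rot();print('t',s['t'],'pos',np.round(s['position'],4),'toolx',np.degrees(np.arctan2(R[1,0],R[0,0])).round(1),'w',s['gripper_width'],'zaxis',R[:,2].round(3))
    print('shift cm',(R.T@(np.array([x,y,z])-s['position'])*100).round(2),'turn z',-np.radians(yaw-np.degrees(np.arctan2(R[1,0],R[0,0]))).round(3))
E
python3 -c "
from h import *
print(state()['joint_positions'])
go(.5335,-.0165,76,.1)"
```

```text
[-1.51692285  0.39118572  0.29241676  1.60936415 -0.12011506  1.16030916
 -1.44711812]
t 1.1 pos [0.2194 0.6112 0.1944] toolx 75.7 w 0.34847590016969615 zaxis [-0.    -0.001 -1.   ]
shift cm [-53.03  45.96   9.51] turn z -0.006
```

>>> apply_moves(moves=[[[-3.3,2.9,0],[0,0,0],3],[[-3.3,2.9,0],[0,0,0],3],[[-3.3,2.9,0],[0,0,0],3],[[-3.3,2.9,0],[0,0,0],3],[[-3.3,2.9,0],[0,0,0],3],[[-3.3,2.9,0],[0,0,0],3],[[-3.3,2.9,0],[0,0,0],3],[[-3.3,2.9,0],[0,0,0],3],[[-3.3,2.9,0],[0,0,0],3],[[-3.3,2.9,0],[0,0,0],3]])

```text
t: 2.1
position: [0.4215, 0.2196, 0.1949]
tool_rot: [-2.475, -1.935, 0.001]
ft_force: [0.5, 0.4, 0.7]
gripper_width: 0.353
grasp_force: 0.0
```

```bash
python3 -c "
from h import *
go(.533,-.020,76,.03)"
```

```text
t 2.1 pos [0.4215 0.2196 0.1949] toolx 76.0 w 0.3528001752704089 zaxis [-0.001  0.    -1.   ]
shift cm [-20.56  16.61  16.48] turn z 0.001
```

>>> apply_moves(moves=[[[-2.55,2.05,1],[0,0,0],3],[[-2.55,2.05,1],[0,0,0],3],[[-2.55,2.05,1],[0,0,0],3],[[-2.55,2.05,1],[0,0,0],3],[[-2.55,2.05,1],[0,0,0],3],[[-2.55,2.05,1],[0,0,0],3],[[-2.55,2.05,1],[0,0,0],3],[[-2.55,2.05,1],[0,0,0],3],[[0,0,4],[0,0,0],3],[[0,0,4],[0,0,0],3]])

```text
t: 3.1
position: [0.5329, -0.0177, 0.0349]
tool_rot: [2.476, 1.93, 0.004]
ft_force: [0.5, 1.3, 0.6]
gripper_width: 0.35
grasp_force: 0.0
```

```bash
python3 - <<'E'
from h import *
go(.533,-.020,76,.003)
d=snap('wrist','w0');s=snap('scene','s1')
p=s['pixels'][130:290,220:500]
cv2.imwrite('pics/v1.png',np.vstack([cv2.resize(p,(560,320),interpolation=cv2.INTER_CUBIC),cv2.resize(d['pixels'],(560,420))[:280]]))
E
```

```text
t 3.1 pos [ 0.5329 -0.0177  0.0349] toolx 75.9 w 0.3502861756343359 zaxis [ 0.003 -0.    -1.   ]
shift cm [-0.22  0.06  3.19] turn z -0.002
```

View pics/v1.png

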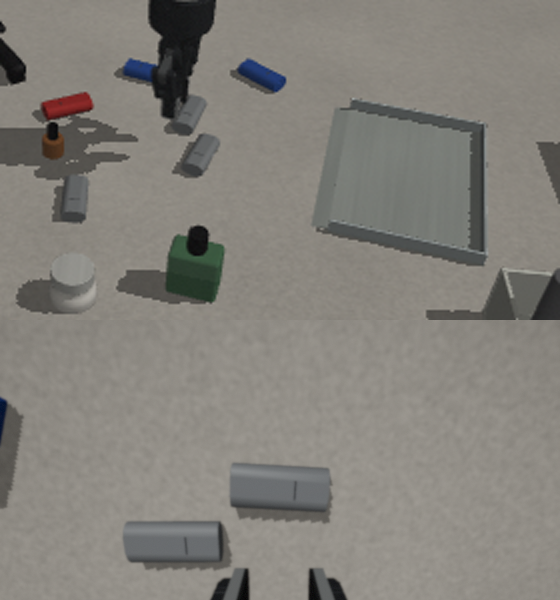

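>>> apply_moves(moves=[[[0,0,1.5],[0,0,0],3],[[0,0,1.5],[0,0,0],3],[[0.5,0,0],[0,0,0],3],[[1,0,0],[0,0,0],3],[[1,0,0],[0,0,0],3],[[1.5,0,0],[0,0,0],3],[[1.5,0,0],[0,0,0],3],[[1.5,0,0],[0,0,0],3],[[1.5,0,0],[0,0,0],3],[[1.5,0,0],[0,0,0],3]])

```text
t: 4.2
position: [0.5557, 0.0827, 0.0052]
tool_rot: [-2.474, -1.936, -0.0]
ft_force: [-0.0, 0.9, 0.5]
gripper_width: 0.353
grasp_force: 0.0
```

```bash
python3 - <<'E'
from h import *
go(.6129,.292,76,.005)
d=snap('wrist','w1');cv2.imwrite('pics/w1s.png',d['pixels'][180:])
E
```

```text
t 4.2 pos [0.5557 0.0827 0.0052] toolx 76.1 w 0.3528495721545459 zaxis [ 0.  0. -1.]
shift cm [2.169e+01 5.100e-01 2.000e-02] turn z 0.001
```

View pics/w1s.png

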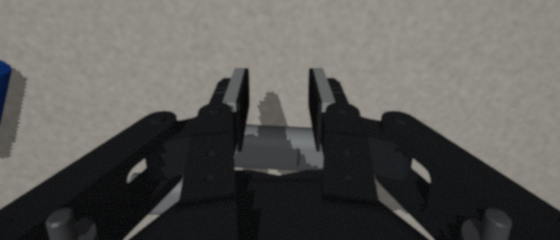

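The tube shows between the finger shafts around crop (277,145). I'll check its position with the calibrated cameras.

```bash
python3 - <<'E'
from h import *
d=load('w1'); s=state(); R=rot(); p=s['position']
print('cam in tool',(R.T@(d['world_from_camera'][:3,3]-p)).round(3),'look',(R.T@d['world_from_camera'][:3,2]).round(2))
print('tcp px',proj(d,p),'tube ahead px',proj(d,p+R@[.023,0,-.009]))
t=snap('top','t1'); q=proj(t,p).astype(int); print(q)
a=cv2.resize(t['pixels'][q[1]-40:q[1]+40,q[0]-55:q[0]+55],(550,400),interpolation=cv2.INTER_CUBIC)
c=snap('scene','s2'); q=proj(c,p).astype(int); print(q)
b=cv2.resize(c['pixels'][q[1]-30:q[1]+10,q[0]-25:q[0]+30],(250,182),interpolation=cv2.INTER_CUBIC)
cv2.imwrite('pics/v2.png',np.hstack([a,cv2.copyMakeBorder(b,0,218,0,0,cv2.BORDER_CONSTANT)]))
E
```

```text
cam in tool [ 0.067  0.    -0.178] look [-0.28 -0.    0.96]
tcp px [278.6457702  234.03756411] tube ahead px [278.47465992 201.79995308]
[211 217]
[346 213]
```

View pics/v2.png

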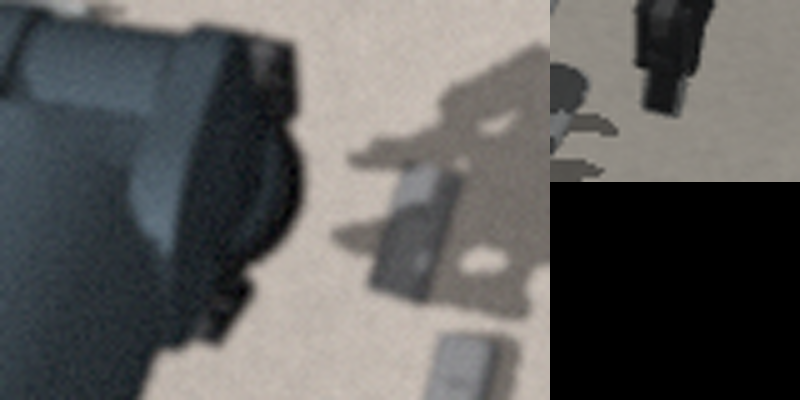

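```bash
python3 - <<'E'
from h import *
d=load('w1'); c=load('s2'); R=rot(); p=state()['position']
for h in (0,.005,.01,.015,.02,.025):
    print(h,[proj(d,p+R@np.array([x,y,-h])).round(0).tolist() for x in(-.011,.011) for y in (-.015,.015)], proj(c,p+R@np.array([0,-.015,-h])).round(1),proj(c,p+R@np.array([0,.015,-h])).round(1))
t=load('t1')
print(ray(t,239,224,.014))
E
```

```text
0 [[255.0, 256.0], [302.0, 256.0], [254.0, 223.0], [303.0, 223.0]] [346.2 209.6] [343.3 217. ]
0.005 [[255.0, 259.0], [303.0, 259.0], [254.0, 226.0], [304.0, 226.0]] [346.4 208.1] [343.5 215.4]
0.01 [[254.0, 263.0], [304.0, 263.0], [253.0, 228.0], [304.0, 228.0]] [346.7 206.5] [343.8 213.9]
0.015 [[253.0, 267.0], [304.0, 267.0], [252.0, 231.0], [305.0, 231.0]] [346.9 205. ] [344.  212.4]
0.02 [[253.0, 271.0], [305.0, 271.0], [252.0, 235.0], [306.0, 234.0]] [347.1 203.5] [344.2 210.9]
0.025 [[252.0, 275.0], [306.0, 275.0], [251.0, 238.0], [307.0, 238.0]] [347.4 202. ] [344.5 209.3]
[0.54095126 0.02150961 0.014     ]
```

The fingers passed over tube A: it hasn't moved, and the tips stand higher than I assumed when open. I'll probe downward gently on the bare top here.

>>> apply_moves(moves=[[[0,0,0.4],[0,0,0],3],[[0,0,0.4],[0,0,0],3],[[0,0,0],[0,0,0],3]])

```text
t: 4.65
position: [0.5544, 0.0796, -0.0037]
tool_rot: [-2.477, -1.932, 0.003]
ft_force: [-0.7, -0.2, 0.4]
gripper_width: 0.35
grasp_force: 0.0
```

>>> apply_moves(moves=[[[0,0,0.4],[0,0,0],3],[[0,0,0.4],[0,0,0],3],[[0,0,0],[0,0,0],3]])

```text
t: 4.95
position: [0.5547, 0.0807, -0.0116]
tool_rot: [-2.475, -1.934, 0.002]
ft_force: [-0.4, 0.1, 0.8]
gripper_width: 0.351
grasp_force: 0.0
```

>>> apply_moves(moves=[[[0,0,0.3],[0,0,0],3],[[0,0,0],[0,0,0],3]])

```text
t: 5.15
position: [0.5551, 0.0809, -0.0142]
tool_rot: [-2.475, -1.935, 0.001]
ft_force: [0.5, -0.8, 0.2]
gripper_width: 0.351
grasp_force: 0.0
```

```bash
python3 - <<'E'
from h import *
c=snap('scene','s3'); p=state()['position'];q=proj(c,p).astype(int); print(q,p)
b=cv2.resize(c['pixels'][q[1]-45:q[1]+15,q[0]-40:q[0]+40],(800,600),interpolation=cv2.INTER_CUBIC)
cv2.imwrite('pics/v3.png',b)
E
```

```text
[343 218] [ 0.55524417  0.08093587 -0.01402982]
```

View pics/v3.png

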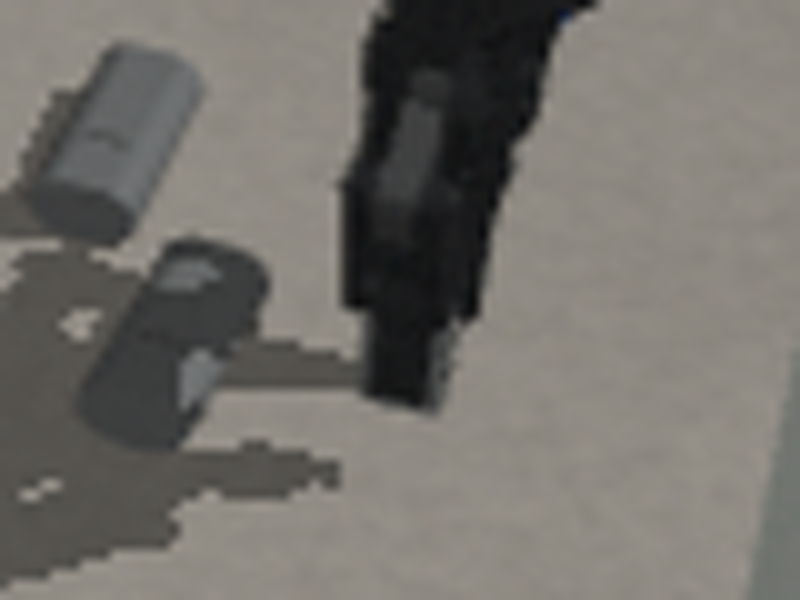

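The tip is still well above its shadow at zoom (340,475) versus the tip at (400,405). The wrist view agrees: the tips sit about 35 mm above the reported TCP. I'll keep probing down while watching the force.

>>> apply_moves(moves=[[[0,0,0.3],[0,0,0],3],[[0,0,0.3],[0,0,0],3],[[0,0,0],[0,0,0],3]])

```text
t: 5.5
position: [0.5549, 0.0809, -0.0203]
tool_rot: [-2.475, -1.935, 0.001]
ft_force: [0.9, 0.1, -0.0]
gripper_width: 0.351
grasp_force: 0.0
```

```bash
python3 - <<'E'
from h import *
s=snap('scene','s4'); w=snap('wrist','w4'); a=load('s3')
# lowest dark finger pixel in scene near (343..), v3 zoom window
for d in (a,s):
    g=d['pixels'][:,:,:].max(2); sub=g[195:235,336:352]; print((sub<45).sum(1).tolist())
print(state()['position'])
E
```

```text
[14, 14, 14, 14, 13, 13, 13, 13, 13, 9, 8, 6, 6, 6, 6, 6, 6, 6, 1, 0, 0, 0, 0, 0, 0, 0, 0, 0, 0, 0, 0, 0, 0, 0, 0, 0, 0, 0, 0, 0]
[11, 14, 14, 14, 13, 13, 13, 13, 13, 13, 11, 10, 7, 6, 6, 6, 6, 6, 6, 5, 0, 0, 0, 0, 0, 0, 0, 0, 0, 0, 0, 0, 0, 0, 0, 0, 0, 0, 0, 0]
[ 0.55525263  0.08090874 -0.01999447]
```

>>> apply_moves(moves=[[[0,0,0.3],[0,0,0],3],[[0,0,0.3],[0,0,0],3],[[0,0,0],[0,0,0],3]])

```text
t: 5.9
position: [0.5549, 0.0809, -0.0264]
tool_rot: [-2.475, -1.934, 0.001]
ft_force: [0.1, 0.1, -0.2]
gripper_width: 0.351
grasp_force: 0.0
```

>>> apply_moves(moves=[[[0,0,0.2],[0,0,0],3],[[0,0,0],[0,0,0],3]])

```text
t: 6.1
position: [0.5552, 0.0809, -0.0281]
tool_rot: [-2.475, -1.934, 0.001]
ft_force: [0.1, 0.3, -1.2]
gripper_width: 0.354
grasp_force: 0.0
```

>>> apply_moves(moves=[[[0,0,0.2],[0,0,0],3],[[0,0,0],[0,0,0],3]])

```text
t: 6.3
position: [0.5552, 0.0809, -0.03]
tool_rot: [-2.475, -1.935, 0.001]
ft_force: [-0.4, 0.4, 0.9]
gripper_width: 0.353
grasp_force: 0.0
```

>>> apply_moves(moves=[[[0,0,0.2],[0,0,0],3],[[0,0,0],[0,0,0],3]])

```text
t: 6.5
position: [0.5552, 0.081, -0.0321]
tool_rot: [-2.475, -1.935, 0.001]
ft_force: [-0.1, -0.2, 0.4]
gripper_width: 0.351
grasp_force: 0.0
```

>>> apply_moves(moves=[[[0,0,0.2],[0,0,0],3],[[0,0,0],[0,0,0],3]])

```text
t: 6.7
position: [0.5552, 0.0809, -0.0341]
tool_rot: [-2.475, -1.935, 0.001]
ft_force: [0.3, 0.1, 0.3]
gripper_width: 0.35
grasp_force: 0.0
```

```bash
python3 - <<'E'
from h import *
s=snap('scene','s5')
g=s['pixels'].max(2)[195:235,336:352]; print((g<45).sum(1).tolist())
c=s['pixels'][183:233,310:377]
cv2.imwrite('pics/v5.png',cv2.resize(c,(670,500),interpolation=cv2.INTER_CUBIC))
E
```

```text
[9, 9, 10, 10, 11, 12, 14, 14, 14, 14, 13, 13, 13, 14, 13, 11, 7, 6, 6, 6, 6, 5, 6, 6, 1, 0, 0, 0, 0, 0, 0, 0, 0, 0, 0, 0, 0, 0, 0, 0]
```

View pics/v5.png

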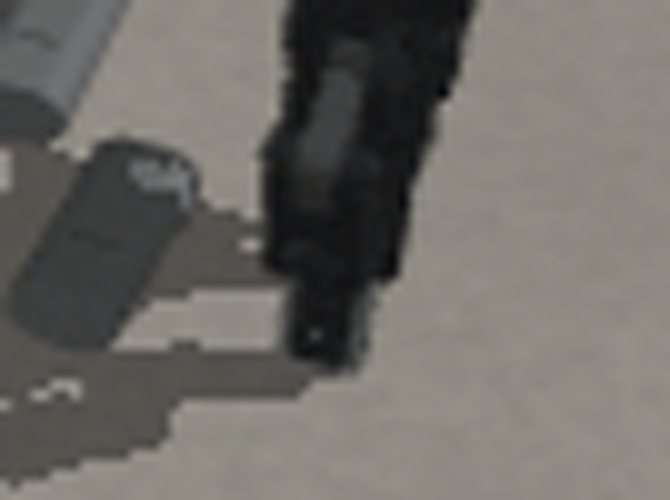

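The tip at (340,370) now almost meets its shadow, so it is about 5 mm up. That makes the working height reported z ≈ -0.032. I'll go back behind tube A.

>>> apply_moves(moves=[[[0,0,-2],[0,0,0],3],[[0,0,-2],[0,0,0],3],[[-2.6,0,0],[0,0,0],3],[[-2.6,0.1,0],[0,0,0],3],[[-2.6,0.1,0],[0,0,0],3],[[-2.6,0,0],[0,0,0],3],[[0,0,0],[0,0,0],3],[[0,0,2],[0,0,0],3],[[0,0,1.8],[0,0,0],3],[[0,0,0],[0,0,0],3]])

```text
t: 7.75
position: [0.53, -0.0193, -0.0338]
tool_rot: [-2.472, -1.934, 0.006]
ft_force: [-0.0, -0.1, 0.3]
gripper_width: 0.353
grasp_force: 0.0
```

>>> apply_moves(moves=[[[0.8,0,0],[0,0,0],3],[[1,0,0],[0,0,0],3],[[1.2,0,0],[0,0,0],3],[[1.5,0,0],[0,0,0],3],[[1.5,0,0],[0,0,0],3],[[1,0,0],[0,0,0],3],[[0.5,0,0],[0,0,0],3]])

```text
t: 8.45
position: [0.5508, 0.0547, -0.0318]
tool_rot: [-2.472, -1.938, -0.001]
ft_force: [0.5, 0.2, -0.8]
gripper_width: 0.348
grasp_force: 0.1
```

```bash
python3 - <<'E'
from h import *
go(.6129,.292,76,-.032)
d=snap('wrist','w6'); s=snap('scene','s6')
c=cv2.resize(s['pixels'][150:270,300:480],(560,373),interpolation=cv2.INTER_CUBIC)
cv2.imwrite('pics/v6.png',np.vstack([c,d['pixels'][200:]]))
E
```

```text
t 8.45 pos [ 0.5508  0.0547 -0.0318] toolx 76.2 w 0.3481964621928797 zaxis [ 0.     0.001 -1.   ]
shift cm [24.52  0.36  0.04] turn z 0.003
```

View pics/v6.png

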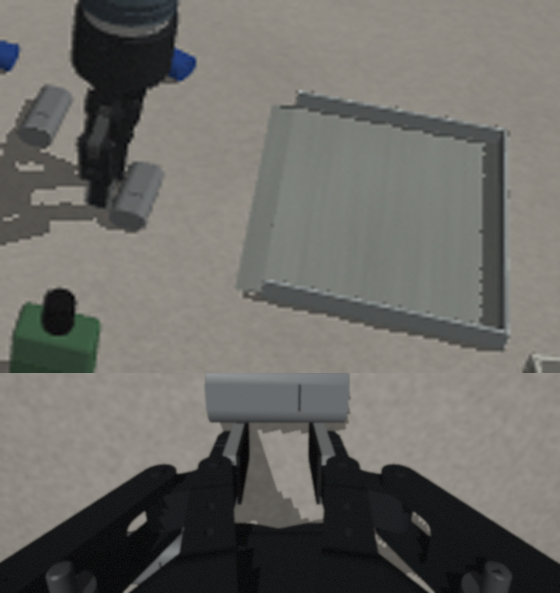

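The tube is being pushed squarely, with both tips on its flank at wrist rows about 425. I'll continue up the lip and into the tray, slightly raised.

>>> apply_moves(moves=[[[0.8,0,0],[0,0,0],3],[[1.3,0,0],[0,0,0],3],[[1.5,0,0],[0,0,0],3],[[1.5,0,-0.05],[0,0,0],3],[[1.5,0,-0.05],[0,0,0],3],[[1.5,0,-0.05],[0,0,0],3],[[1.5,0,-0.05],[0,0,0],3],[[1.5,0,0],[0,0,0],3],[[1.5,0,0],[0,0,0],3],[[1.5,0,0],[0,0,0],3]])

```text
t: 9.55
position: [0.5847, 0.1904, -0.0299]
tool_rot: [-2.475, -1.935, 0.0]
ft_force: [0.7, -0.2, 0.1]
gripper_width: 0.352
grasp_force: 0.1
```

>>> apply_moves(moves=[[[1.5,0,0],[0,0,0],3],[[1.5,0,0],[0,0,0],3],[[1.5,0,0],[0,0,0],3],[[1.5,0,0],[0,0,0],3],[[1.2,0,0],[0,0,0],3],[[1,0,0],[0,0,0],3],[[0.7,0,0],[0,0,0],3],[[0.4,0,0],[0,0,0],3],[[0,0,0],[0,0,0],3]])

```text
t: 10.45
position: [0.6069, 0.2799, -0.0299]
tool_rot: [-2.475, -1.935, -0.0]
ft_force: [-0.4, 0.3, -0.6]
gripper_width: 0.35
grasp_force: 0.0
```

```bash
cat >> h.py <<'E'
def tubes(name,fn,z=.012):
    """grey-silver blobs: compare with table hue; print world centre + axis"""
    d=snap(name,fn); im=d['pixels'].astype(int)
    return d
E
python3 - <<'E'
from h import *
go(.6129,.292,76,-.03)
d=snap('wrist','w7')
im=d['pixels'].astype(int)
R=rot();p=np.array(state()['position'])
for x in(.023,): 
  q=proj(d,p+R@np.array([x,0,-.046])); print('expected tube px',q)
# reference: same relation in w6
e=load('w6')['pixels'].astype(int)
for u in (215,280,340):
  print(u,[tuple(im[v,u]) for v in range(140,280,10)]); print(' ref',[tuple(e[v,u]) for v in range(180,280,10)])
E
```

```text
t 10.45 pos [ 0.6069  0.2799 -0.0299] toolx 76.0 w 0.3500942754330043 zaxis [ 0.  0. -1.]
shift cm [1.32 0.29 0.01] turn z 0.001
expected tube px [279.26693395 231.83792669]
215 [(np.int64(92), np.int64(95), np.int64(91)), (np.int64(141), np.int64(146), np.int64(141)), (np.int64(143), np.int64(148), np.int64(143)), (np.int64(144), np.int64(149), np.int64(143)), (np.int64(141), np.int64(146), np.int64(141)), (np.int64(121), np.int64(120), np.int64(116)), (np.int64(160), np.int64(159), np.int64(157)), (np.int64(124), np.int64(121), np.int64(119)), (np.int64(124), np.int64(121), np.int64(118)), (np.int64(122), np.int64(120), np.int64(117)), (np.int64(106), np.int64(103), np.int64(100)), (np.int64(134), np.int64(138), np.int64(133)), (np.int64(141), np.int64(146), np.int64(141)), (np.int64(56), np.int64(57), np.int64(55))]
 ref [(np.int64(140), np.int64(147), np.int64(151)), (np.int64(106), np.int64(102), np.int64(100)), (np.int64(145), np.int64(144), np.int64(141)), (np.int64(114), np.int64(112), np.int64(109)), (np.int64(110), np.int64(108), np.int64(105)), (np.int64(110), np.int64(107
[... 1753 characters left out ...]
7)), (np.int64(122), np.int64(119), np.int64(116)), (np.int64(114), np.int64(112), np.int64(109)), (np.int64(88), np.int64(92), np.int64(88)), (np.int64(129), np.int64(133), np.int64(128)), (np.int64(34), np.int64(30), np.int64(30))]
 ref [(np.int64(138), np.int64(144), np.int64(148)), (np.int64(96), np.int64(94), np.int64(92)), (np.int64(122), np.int64(120), np.int64(117)), (np.int64(116), np.int64(115), np.int64(111)), (np.int64(110), np.int64(108), np.int64(105)), (np.int64(110), np.int64(108), np.int64(105)), (np.int64(105), np.int64(103), np.int64(100)), (np.int64(82), np.int64(85), np.int64(88)), (np.int64(134), np.int64(141), np.int64(144)), (np.int64(27), np.int64(26), np.int64(24))]
```

Tube A is on the tray floor ahead of the tips at wrist rows 188–243, about tray (0.06, 0.03). Next is tube B.

>>> apply_moves(moves=[[[-0.3,0,-2],[0,0,-0.035],3],[[0,0,-3],[0,0,0],3],[[-4.3,-1,0],[0,0,0],3],[[-4.3,-1,0],[0,0,0],3],[[-4.3,-1,0],[0,0,0],3],[[-4.3,-1,0],[0,0,0],3],[[-4.3,-1,0],[0,0,0],3],[[-4.3,-1,0],[0,0,0],3],[[-4.3,-1,0],[0,0,0],3],[[-4.0,-1,0],[0,0,0],3]])

```text
t: 11.5
position: [0.4556, -0.0431, 0.0204]
tool_rot: [2.443, 1.975, 0.0]
ft_force: [0.4, -0.4, 0.1]
gripper_width: 0.352
grasp_force: 0.0
```

```bash
python3 - <<'E'
from h import *
go(.4545,-.0397,78,-.032)
d=snap('wrist','w8'); R=rot();p=np.array(state()['position'])
im=d['pixels'].astype(int)
# silver: b>=g>=r vs table r>g>b
m=((im[:,:,0]-im[:,:,2]>=0)&(im.max(2)>60)&(im.max(2)-im.min(2)<25)).astype(np.uint8)
m[300:]=0
m=cv2.morphologyEx(m,cv2.MORPH_OPEN,np.ones((7,7)))
n,l,st,c=cv2.connectedComponentsWithStats(m)
for i in range(1,n):
  if st[i,4]>800:
    w=ray(d,*c[i],.014); r=cv2.minAreaRect(np.argwhere(l==i)[:,::-1].astype(np.float32)); print(st[i],c[i].round(),w.round(4),'in tool',(R.T@(w-p)).round(4),r[1],round(r[2],1))
E
```

```text
t 11.5 pos [ 0.4556 -0.0431  0.0204] toolx 77.9 w 0.35225669360998135 zaxis [ 0.  0. -1.]
shift cm [ 0.31 -0.18  5.24] turn z -0.002
[ 221  136  108   50 4879] [275. 160.] [0.4636 0.005  0.014 ] in tool [0.0569 0.0004 0.0058] (107.64021301269531, 46.474185943603516) 1.9
[521 268  39  32 997] [543. 285.] [ 0.6223 -0.1145  0.014 ] in tool [-0.0249  0.1814  0.0055] (31.0, 38.0) 90.0
```

>>> apply_moves(moves=[[[0,0,2.5],[0,0,0],3],[[0,0,2.7],[0,0,0],3],[[0,0,0],[0,0,0],3],[[1,0,0],[0,0,0],3],[[1,0,0],[0,0,0],3],[[1,0,0],[0,0,0],3],[[1,0,0],[0,0,0],3],[[1.5,0,0],[0,0,0],3],[[1.5,0,0],[0,0,0],3],[[1.5,0,0],[0,0,0],3]])

```text
t: 12.55
position: [0.4754, 0.0444, -0.0314]
tool_rot: [2.44, 1.979, 0.002]
ft_force: [-0.5, -0.4, 0.1]
gripper_width: 0.347
grasp_force: 0.1
```

>>> apply_moves(moves=[[[1.5,0,0],[0,0,0],3],[[1.5,0,0],[0,0,0],3],[[1.5,0,0],[0,0,0],3],[[1.5,0,0],[0,0,0],3],[[1.5,0,-0.1],[0,0,0],3],[[1.5,0,-0.1],[0,0,0],3],[[1.5,0,0],[0,0,0],3],[[1.5,0,0],[0,0,0],3],[[1.5,0,0],[0,0,0],3],[[1.5,0,0],[0,0,0],3]])

```text
t: 13.55
position: [0.5061, 0.1905, -0.0299]
tool_rot: [2.441, 1.978, -0.0]
ft_force: [-0.2, 0.4, 0.1]
gripper_width: 0.353
grasp_force: 0.1
```

```bash
cat >> h.py <<'E'
def look(fn,z=.014,lo=60):
    d=snap('wrist',fn); R=rot();p=np.array(state()['position']); im=d['pixels'].astype(int)
    o=np.array([.545,.280]);ex=np.array([.983,-.18]);ey=np.array([.18,.983])
    print('tcp tray',(p[:2]-o)@ex,(p[:2]-o)@ey)
    m=((im[:,:,0]-im[:,:,2]>=0)&(im[:,:,0]-im[:,:,1]>=0)&(im.max(2)>lo)&(im.max(2)-im.min(2)<25)).astype(np.uint8); m[300:]=0
    m=cv2.morphologyEx(m,cv2.MORPH_OPEN,np.ones((7,7)))
    n,l,st,c=cv2.connectedComponentsWithStats(m)
    for i in range(1,n):
      if st[i,4]>800:
        w=ray(d,*c[i],z); r=cv2.minAreaRect(np.argwhere(l==i)[:,::-1].astype(np.float32))
        print(st[i],w.round(4),'tool',(R.T@(w-p)).round(4),np.round(r[1]),round(r[2],1),'tray',((w[:2]-o)@ex).round(3),((w[:2]-o)@ey).round(3))
E
python3 - <<'E'
from h import *
go(.4545,-.0397,78,-.032); look('w9')
E
```

```text
t 13.55 pos [ 0.5061  0.1905 -0.0299] toolx 78.0 w 0.35262630512152604 zaxis [-0. -0. -1.]
shift cm [-23.59  -0.27   0.21] turn z 0.0
tcp tray -0.02214669448993921 -0.09086745600920007
[ 197  189  145   62 8690] [0.5075 0.2188 0.014 ] tool [ 0.024  -0.0042 -0.0437] [ 61. 144.] 90.0 tray -0.026 -0.067
```

>>> apply_moves(moves=[[[1.5,0,0],[0,0,0],3],[[1.5,0,0],[0,0,0],3],[[1.5,0,0],[0,0,0],3],[[1.5,0,0],[0,0,0],3],[[1.5,0,0],[0,0,0],3],[[1.2,0,0],[0,0,0],3],[[0.8,0,0],[0,0,0],3],[[0.5,0,0],[0,0,0],3],[[0,0,0],[0,0,0],3]])

```text
t: 14.5
position: [0.5267, 0.288, -0.0299]
tool_rot: [-2.44, -1.979, -0.0]
ft_force: [0.3, 0.2, 0.4]
gripper_width: 0.352
grasp_force: 0.0
```

```bash
python3 - <<'E'
from h import *
go(.6422,-.1249,90,-.032); look('w10',.017)
E
```

```text
t 14.5 pos [ 0.5267  0.288  -0.0299] toolx 78.1 w 0.35173114929626365 zaxis [ 0.  0. -1.]
shift cm [-38.01  19.83   0.21] turn z -0.208
tcp tray -0.019305768340178504 0.00364336969471296
[  17   79  512  148 6683] [0.5213 0.3681 0.017 ] tool [ 0.0781 -0.0221 -0.0469] [135. 511.] 88.5 tray -0.039 0.082
[ 377  166  162   67 9504] [0.612  0.3086 0.017 ] tool [ 0.0387  0.079  -0.0469] [161.  62.] 2.1 tray 0.061 0.04
[ 197  187  145   62 8703] [0.5287 0.3179 0.017 ] tool [ 0.0306 -0.0044 -0.0469] [ 61. 144.] 90.0 tray -0.023 0.034
```

```bash
python3 - <<'E'
from h import *
t=load('top0'); s=load('scene0'); k=.7
f=lambda u,v,z:ray(t,u*k,v*k,z).round(3)
# refined perfume footprint from top: green pixels
im=t['pixels'].astype(int); m=(im[:,:,1]-im[:,:,2]>12)&(im[:,:,1]-im[:,:,0]>3); ys,xs=np.where(m)
sel=(ys>110)&(ys<150)&(xs>215)&(xs<260); ys,xs=ys[sel],xs[sel]; print('green top',xs.min(),xs.max(),ys.min(),ys.max())
for u in(xs.min(),xs.max()):
  for v in (ys.min(),ys.max()): print(u,v,ray(t,u,v,.06).round(3),ray(t,u,v,0).round(3))
im=s['pixels'].astype(int); m=(im[:,:,1]-im[:,:,2]>12)&(im[:,:,1]-im[:,:,0]>3); ys,xs=np.where(m)
sel=(ys>235)&(ys<290)&(xs>290)&(xs<345); ys,xs=ys[sel],xs[sel]; print('scene',xs.min(),xs.max(),ys.min(),ys.max())
for u,v in ((xs[ys.argmax()],ys.max()),(xs.min(),ys[xs.argmin()]),(xs.max(),ys[xs.argmax()])): print(u,v,ray(s,u,v,0).round(3),ray(s,u,v,.06).round(3))
print('cabinet',f(510,178,0),f(535,150,.1),'cream',f(417,170,.045))
E
```

```text
green top 224 248 122 141
224 122 [0.772 0.052 0.06 ] [0.788 0.059 0.   ]
224 141 [0.728 0.051 0.06 ] [0.742 0.059 0.   ]
248 122 [ 0.771 -0.003  0.06 ] [0.788 0.001 0.   ]
248 141 [ 0.727 -0.003  0.06 ] [0.741 0.001 0.   ]
scene 303 331 247 280
324 280 [0.774 0.039 0.   ] [0.826 0.036 0.06 ]
303 271 [ 0.755 -0.007  0.   ] [ 0.808 -0.006  0.06 ]
331 253 [0.692 0.052 0.   ] [0.751 0.048 0.06 ]
cabinet [ 0.779 -0.261  0.   ] [ 0.797 -0.284  0.1  ] cream [ 0.782 -0.104  0.045]
```

>>> apply_moves(moves=[[[-0.3,0,-2],[0,0,0],3],[[0,0,-1.5],[0,0,-0.14],3],[[0,0,-1.5],[0,0,-0.14],3],[[0,0,-1.5],[0,0,-0.14],3],[[-4.3,0.25,0],[0,0,0],3],[[-4.3,0.25,0],[0,0,0],3],[[-4.3,0.25,0],[0,0,0],3],[[-4.3,0.25,0],[0,0,0],3],[[-4.3,0.25,0],[0,0,0],3],[[-4.3,0.25,0],[0,0,0],3]])

```text
t: 15.55
position: [0.5944, 0.0323, 0.0352]
tool_rot: [-1.977, -2.441, 0.001]
ft_force: [0.7, 0.5, -0.7]
gripper_width: 0.355
grasp_force: 0.0
```

>>> apply_moves(moves=[[[-4.3,0.25,0],[0,0,0],3],[[-4.3,0.25,0],[0,0,0],3],[[-4.3,0.25,0],[0,0,0],3],[[-4.3,0.25,0],[0,0,0],3],[[-4.2,0.25,0],[0,0,0],3],[[0,0,0],[0,0,0],3]])

```text
t: 16.15
position: [0.6503, -0.1842, 0.0364]
tool_rot: [1.987, 2.425, -0.009]
ft_force: [0.0, -0.8, 0.6]
gripper_width: 0.349
grasp_force: 0.0
```

```bash
python3 - <<'E'
from h import *
go(.6526,-.1738,102,-.032); look('w11')
E
```

```text
t 16.15 pos [ 0.6503 -0.1842  0.0364] toolx 101.4 w 0.3493584368490776 zaxis [ 0.001 -0.009 -1.   ]
shift cm [1.03 0.43 6.84] turn z -0.011
tcp tray 0.1860876929000395 -0.4326351689070931
[ 237  109  102   53 4278] [ 0.6433 -0.1218  0.014 ] tool [0.0579 0.0048 0.0215] [101.  44.] 6.7 tray 0.169 -0.377
```

>>> apply_moves(moves=[[[0,0.2,2.4],[0,0,0],3],[[0,0.2,2.4],[0,0,0],3],[[0,0,2],[0,0,0],3],[[0,0,0],[0,0,0],3],[[1,0,0],[0,0,0],3],[[1,0,0],[0,0,0],3],[[1,0,0],[0,0,0],3],[[1,0,0],[0,0,0],3],[[1,0,0],[0,0,0],3],[[0.8,0,0],[0,0,0],3]])

```text
t: 17.2
position: [0.6434, -0.1122, -0.0327]
tool_rot: [-1.974, -2.444, -0.001]
ft_force: [-0.2, 0.3, 0.1]
gripper_width: 0.351
grasp_force: 0.1
```

```bash
python3 - <<'E'
from h import *
go(.569,.22,102,-.032); look('w12')
E
```

```text
t 17.2 pos [ 0.6434 -0.1122 -0.0327] toolx 102.2 w 0.3507895718268453 zaxis [ 0.     0.001 -1.   ]
shift cm [34.04 -0.28 -0.05] turn z 0.003
tcp tray 0.16676285984800046 -0.36594236335144603
[ 199  189  145   60 8485] [ 0.6343 -0.0844  0.014 ] tool [ 0.0272 -0.0032 -0.047 ] [ 59. 144.] 90.0 tray 0.153 -0.342
```

>>> apply_moves(moves=[[[1,0,0],[0,0,0],3],[[1.5,0,0],[0,0,0],3],[[1.5,0,0],[0,0,0],3],[[1.5,0,0],[0,0,0],3],[[1.5,0,0],[0,0,0],3],[[1.5,0,0],[0,0,0],3],[[1.5,0,0],[0,0,0],3],[[1.5,0,-0.1],[0,0,0],3],[[1.5,0,-0.1],[0,0,0],3],[[1.5,0,0],[0,0,0],3]])

```text
t: 18.25
position: [0.6131, 0.029, -0.0306]
tool_rot: [1.975, 2.443, 0.001]
ft_force: [0.3, 0.1, 0.6]
gripper_width: 0.348
grasp_force: 0.1
```

>>> apply_moves(moves=[[[1.5,0,0],[0,0,0],3],[[1.5,0,0],[0,0,0],3],[[1.5,0,0],[0,0,0],3],[[1.3,0,0],[0,0,0],3]])

```text
t: 18.65
position: [0.6007, 0.0862, -0.0309]
tool_rot: [-1.974, -2.443, -0.0]
ft_force: [0.4, -0.4, 0.9]
gripper_width: 0.351
grasp_force: 0.1
```

```bash
python3 - <<'E'
from h import *
go(.569,.22,102,-.030); look('w13')
E
```

```text
t 18.65 pos [ 0.6007  0.0862 -0.0309] toolx 102.1 w 0.3508918699342309 zaxis [-0.  0. -1.]
shift cm [13.75 -0.28 -0.09] turn z 0.002
tcp tray 0.0883243206499794 -0.17713979394274218
[ 201  188  142   63 8421] [0.5917 0.1137 0.014 ] tool [ 0.0254 -0.003  -0.0451] [ 62. 141.] 90.0 tray 0.076 -0.155
```

>>> apply_moves(moves=[[[1.2,0,-0.1],[0,0,0],3],[[1.5,0,0],[0,0,0],3],[[1.5,0,0],[0,0,0],3],[[1.5,0,0],[0,0,0],3],[[1.5,0,0],[0,0,0],3],[[1.5,0,0],[0,0,0],3],[[1.5,0,0],[0,0,0],3],[[1.3,0,0],[0,0,0],3],[[1,0,0],[0,0,0],3],[[0.6,0,0],[0,0,0],3]])

```text
t: 19.7
position: [0.5732, 0.2142, -0.0299]
tool_rot: [-1.973, -2.444, -0.0]
ft_force: [1.0, 0.1, 0.9]
gripper_width: 0.349
grasp_force: 0.1
```

```bash
python3 - <<'E'
from h import *
go(.569,.22,102,-.030); look('w14',.017)
E
```

```text
t 19.7 pos [ 0.5732  0.2142 -0.0299] toolx 102.2 w 0.34914400258726397 zaxis [-0.  0. -1.]
shift cm [ 0.66 -0.29  0.01] turn z 0.003
tcp tray 0.03921120246050312 -0.0587301433467363
[ 129    0  179   86 9077] [0.5341 0.3123 0.017 ] tool [ 0.1032 -0.0175 -0.0468] [176.  76.] 25.9 tray -0.017 0.03
[  338    22   167   133 11512] [0.6115 0.3075 0.017 ] tool [ 0.0822  0.0571 -0.0469] [162.  75.] 29.4 tray 0.06 0.039
[ 438  103  122  197 4041] [0.6628 0.2703 0.017 ] tool [ 0.035   0.0994 -0.0469] [ 29. 227.] 33.2 tray 0.118 0.012
[ 199  189  145   62 8683] [0.5639 0.2417 0.017 ] tool [ 0.0279 -0.0032 -0.0469] [ 61. 144.] 90.0 tray 0.026 -0.034
```

>>> apply_moves(moves=[[[-0.5,0,0],[0,0,0],3],[[-0.5,0,-2],[0,0,0],3],[[0,0,-4],[0,0,0],3],[[-3,-2,-4],[0,0,0],3],[[-4,-2,-3],[0,0,0],3],[[-4,-2,-2],[0,0,0],3],[[-4,-2,0],[0,0,0],3],[[-4,-2,0],[0,0,0],3],[[0,0,0],[0,0,0],3],[[0,0,0],[0,0,0],3]])

```text
t: 20.75
position: [0.5188, -0.0015, 0.1153]
tool_rot: [-1.983, -2.436, -0.001]
ft_force: [-0.3, 0.8, -0.7]
gripper_width: 0.356
grasp_force: 0.0
```

```bash
python3 - <<'E'
from h import *
a=snap('top','t9')['pixels']; b=snap('scene','s9')['pixels']
cv2.imwrite('pics/v9.png',np.vstack([cv2.resize(a[60:310,60:460],(480,300)),cv2.resize(b[110:300,130:500],(480,246))]))
E
```

```text
(no output)
```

View pics/v9.png

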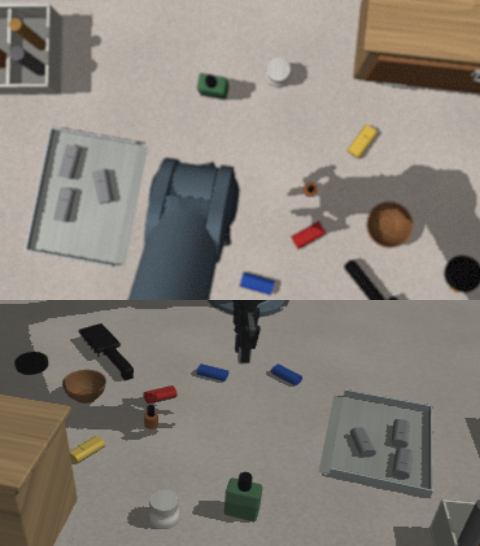

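All three silver tubes lie flat inside the tray, at top-view pixels (72,160), (67,204) and (105,186). The other items are where they started.

```bash
python3 -c "
from cell import hand_in; print(hand_in())"
```

```text
the job is handed in; nothing more can be done
None
```

I swept all three silver tubes into the tray by pushing only, and the final pictures show them lying flat on the floor past the lip with everything else still in place; the job is handed in at about 21 s.

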